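# Unlock the stick mixer and hold it slanted over the bowl

### The arm

A 6-joint arm with a two-finger parallel gripper is mounted at the origin on the work surface. World frame = base frame: x ahead of the robot, y to its left, z up, the work surface at z = 0. Lengths are in m, angles in degrees, forces in N, time in s.
With the tool pointing down it reaches from about 0.4 to 0.825 m from the base axis. Payload 7 kg.
Tool frame: the origin (TCP) lies between the finger pads; the fingertips stand 11 mm ahead of it and the grasp point (between the pads) lies 8 mm behind it; z points along the fingers, y is the direction in which the jaws open and shut (so a half turn about z gives the same grasp; the last joint's range is limited). The gripper opens to 88 mm and grips with 3 to 60 N. Pads are 19 mm wide; open, the fingers measure 130 mm over their backs; the gripper's body (78 mm by 193 mm) begins 47 mm behind the grasp point.
Start: joints at [82.168, 20.546, 0.682, 0, -70.136, -16.507], TCP at [0.278, 0.615, 0.21] pointing down, gripper open.
Joint ranges: [-176.03, 176.03], [-82.01, 121.73], [-58.28, 71.71], [-173.87, 95.51], [-174.79, -0.11], [-173.66, 173.66]. Speed limits (degrees/s): [136.94, 136.94, 172.46, 180, 180, 180].

### API

Orientations are given as [roll, pitch, yaw] about the fixed x, y, z axes, in that order (R = Rz(yaw) Ry(pitch) Rx(roll)).
In Python, from plant import r gives the robot as it stands.
- The arm moves only by the shell command python3 -m inch 'ROWS' [OPENING] [FORCE]. ROWS is JSON, a list of rows, each an object of numbers: "x", "y", "z": the shift along the tool's x, y, z as a fraction of full scale; "yaw": the turn about the tool's z as a fraction of full scale. In form: [{"x": .., "y": .., "z": .., "yaw": ..}, ...]. A call has 1 to 5 rows; each row shifts and turns the pose as measured when the row begins, along the tool's axes as they then stand; what a row does not reach is not made up. Full scale, the value 1, is 0.025 m for a shift and 4 degrees for a turn. A row lasts 1/12 s, in which the tool goes at most 41.7 mm and 7.16 degrees, less where a joint would pass 70% of its speed; a pose out of reach is approached as far as the arm can. A call with a number of a shift or a turn outside -1 to 1 is refused whole. A call with a gripper value outside its range is refused whole. OPENING is the opening, from -1 (shut) to 1 (fully open), set as the call begins (- or left out, the last holds). The fingers move at their own pace and stop on an object; FORCE is the grip in N (left out, the last holds). Time passes only in rows, so rows that do not move let the fingers close. It gives the time, the measured TCP pose, the force and the opening at its end, in the units of the state.
- r.get_state(): the state, without advancing time (a new reading comes with each control period).
- r.capture(name): name is "scene" or "top"; returns (picture, depth): 420x560x3 uint8, red, green, blue; 420x560 float32, m along the optical axis (not along the pixel's ray), 0 where there is no reading.
- r.camera_info(name): a dict with "mtx" (3x3 intrinsics, pixels), "k1" (the pictures are not rectified: a ray, as slopes to the right and down, at radius r is drawn at 1 + k1 r^2 times it, then the intrinsics apply), "pose" (4x4, takes a point from camera to world coordinates). Camera axes: x right, y down, z forward; pixel columns grow to the right and rows downward; lengths in m; the calibration is good to about 2 mm. A picture is of the moment at which its call begins. camera_info takes no time and is no camera call.
- r.close_job(): hands the job in, once; it reports no verdict.
The state is a dict: "time_s": time; "joints": joint angles; "qd": joint speeds; "joint_torque": joint torques, N m; "tcp_pos": TCP position; "eef_rot": TCP orientation; "contact_force": force on the tool from outside, world axes, zero at the start; "moment": the same for the moment, N m; "gripper_width": finger opening in m.
Only numpy, scipy, OpenCV 4.12 (cv2) and the standard library are available. Lean on these libraries where they do the work, as an engineer would, in place of code of your own. Each camera call takes 0.05 s, during which the arm holds its last target. There are 200 camera calls.

### The job

Free the cordless stick mixer from its charging dock: turn it in place until its orange pointer faces the dock's orange mark, then draw it straight up out of the dock. Tip it to about 45 degrees with its steel stirring head pointing down over the middle of the steel bowl, clear above the rim, and finish still holding it there, still. Do not shift the bowl, the glass dish or the purple press mold.

Things in the scene. Friction and masses are not known exactly. Their poses are not given: they have to be found in the camera images.
- mixer: Loose stick mixer, 0.2-0.4 kg, 190 mm long, standing head down in the dock. Origin: centre of its lower end; z runs up its axis, x to its pointer. Along z: steel head 0-14 mm (30 dia.), shaft to 70 (12 dia.), grey collar 70-80 (54 dia.) with a 7 mm wide key lug reaching 37 mm out along +x, plain round green grip 80-185 (40 dia.; free above 102), black cap to 190. Turns freely in the dock.
- mixer_pointer (a point): Outer tip of the mixer's orange pointer fin (directly above the key lug, 94-102 mm up the mixer, 6 mm wide): 36 mm from the mixer's axis along its +x, 98 mm above its lower end. An orange stripe on the black cap runs from the axis the same way.
- dock: Fixed white round charging dock, foot 110 mm, wall 92 mm in diameter, 105 mm high. Origin: centre of its underside on the table; z up, x points from its centre to the mark. The mixer's collar rests on a seat 84 mm up, so the mixer's lower end is 14 mm above the table; drawn out means its lower end is higher than 105 mm.
- dock_mark (a point): Release mark, inside the orange tab: the middle of the gap in the dock's lip (96-105 mm up), 36 mm from the dock's axis along its +x, 94 mm up. Elsewhere the lip covers the key lug; the lug passes within about 10 degrees of the mark. The pointer starts 0.5 to 1.35 rad anticlockwise of the mark seen from above, so the mixer is turned clockwise.
- bowl: Loose round steel bowl, 190 mm across the rim, 75 mm high, 0.4 kg, empty, on the table. Origin: centre of its underside; z up.
- bowl_rim (a point): Centre of the bowl's mouth, at rim height, 75 mm above the table.
- glass_dish: Loose cut-glass dish, 100 mm across, 34 mm high, on the wooden board (18 mm thick); leave alone. Origin: centre of its underside.
- press_mold: Loose purple plastic dumpling press, closed, a 90 mm disc 24 mm high with a handle along its -x, on the wooden board; leave alone. Origin: centre of the underside of the disc.
There are look-alikes about, which are no part of the job. What is shaped like the mixer but pink is not meant. Of the things that look like the bowl, the larger one is meant.

How it is judged (in metres and radians):
On the way, in this order (a step that is already met when the one before it is completed fails the run):
1. the mixer, still seated in the dock, is turned so that its pointer faces the mark (horizontal distance between mixer_pointer and dock_mark below 0.011 m and z of mixer in the frame of dock below 0.02 m), for 0.2 s.
2. the mixer is drawn up out of the dock in the fingers (z of mixer in the frame of dock above 0.105 m and contact force between mixer and the fingers above 1 N and contact force between mixer and dock below 0.2 N), for 0.1 s.
At the end, for the whole second after the job is handed in: Fingers hold the mixer still, 33 to 57 degrees from vertical, head end lower, within 50 mm of the bowl centre seen from above and at least 15 mm above the rim (90 mm above the table), touching neither bowl nor dock; bowl, glass dish and press mold within 30 mm of their starts (angle between mixer's own z axis and vertical between 0.57 and 1 rad and horizontal distance between mixer and bowl_rim below 0.05 m and z of mixer in the frame of bowl_rim above 0.015 m and height (world z) of mixer above 0.09 m and contact force between mixer and the fingers above 1 N and contact force between mixer and bowl below 0.1 N and contact force between mixer and dock below 0.1 N and linear speed of mixer below 0.03 m/s and angular speed of mixer below 0.2 rad/s and distance of each of bowl, glass_dish, press_mold from where it was at the start of the episode below 0.03 m); the arm keeps its last pose, push and grip.
It fails at once if the bowl is shifted by more than 30 mm (distance of bowl from where it was at the start of the episode above 0.03 m).
It fails at once if the glass dish is shifted by more than 30 mm (distance of glass_dish from where it was at the start of the episode above 0.03 m).
It fails at once if the press mold is shifted by more than 30 mm (distance of press_mold from where it was at the start of the episode above 0.03 m).
It also fails if it takes over 42 s, if anything falls off the work surface, if the arm or the gripper's body presses on something with over 40 N, if the wrist force passes 120 N, or if a joint passes its speed limit or range.

## Working session

There is one attempt and no reset: what is moved stays moved. The work goes in short steps, Python scripts to look and compute and a shell command to move; the robot and the scene stay as the last step left them, time stands still between calls to the robot, and variables do not carry over. Pictures are saved under pics/ and viewed, about 8 in all and at most 12, crops included, and the job is handed in when it is done.

```bash
ls; mkdir -p pics; python3 - <<'E'
from plant import r
import cv2,numpy as np
for n in("scene","top"):
    p,d=r.capture(n); cv2.imwrite(f"pics/{n}0.png",cv2.cvtColor(p,cv2.COLOR_RGB2BGR)); np.save(f"pics/{n}0.npy",d)
    i=r.camera_info(n); print(n,i)
s=r.get_state();print(s)
E
```

```text
pics
scene {'mtx': array([[442.49029945,   0.        , 275.2010252 ],
       [  0.        , 442.49029945, 218.287989  ],
       [  0.        ,   0.        ,   1.        ]]), 'k1': 0.0011603744244637248, 'pose': array([[ 5.63033059e-01,  4.89650900e-01, -6.65759544e-01,
         1.14835976e+00],
       [ 8.26433643e-01, -3.32517333e-01,  4.54356311e-01,
        -4.39890071e-01],
       [ 1.09938871e-03, -8.06023709e-01, -5.91882228e-01,
         6.46063334e-01],
       [ 0.00000000e+00,  0.00000000e+00,  0.00000000e+00,
         1.00000000e+00]])}
top {'mtx': array([[537.55575575,   0.        , 277.50801785],
       [  0.        , 537.55575575, 213.79510898],
       [  0.        ,   0.        ,   1.        ]]), 'k1': -0.01409769232352529, 'pose': array([[ 4.14184379e-04, -9.88957563e-01,  1.48198405e-01,
         3.03723775e-01],
       [-9.99989308e-01,  2.72934315e-04,  4.61611181e-03,
        -2.15740192e-03],
       [-4.60558712e-03, -1.48198732e-01, -9.88946876e-01,
         1.36322090e+00],
       [ 0.00000000e+00,  0.00000000e+00,  0.00000000e+00,
         1.00000000e+00]])}
{'time_s': 0.1, 'joints': array([ 8.21673021e+01,  2.05857814e+01,  6.38638693e-01, -1.95496242e-02,
       -7.01347551e+01, -1.65076904e+01]), 'qd': array([-0.02939359, -0.11850201,  0.08667245, -0.09095482,  0.07069234,
        0.02282755]), 'joint_torque': array([-1.14329541e-03, -5.84162951e+01,  2.93750614e+01,  7.01556936e+00,
        1.01470639e-02, -5.30965804e-05]), 'tcp_pos': array([0.27802203, 0.61457423, 0.20922526]), 'eef_rot': array([ 1.79916255e+02, -5.65171930e-03, -2.43470404e+01]), 'contact_force': array([0.02103506, 0.39359974, 0.12986606]), 'moment': array([-0.01139758, -0.02312659,  0.0174315 ]), 'gripper_width': 0.08763859564798628}
```

View pics/scene0.png

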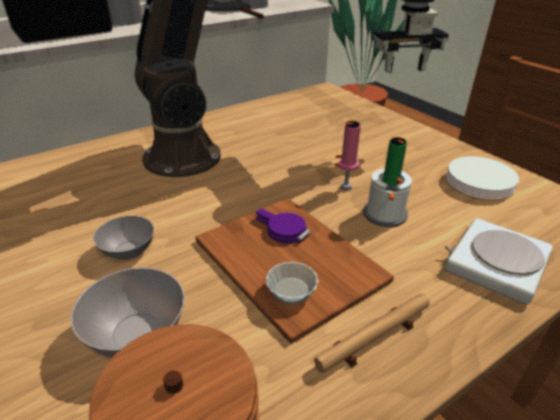

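View pics/top0.png

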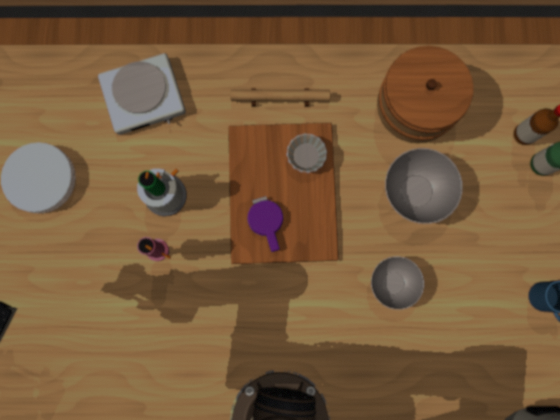

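Candidates:
- **Mixer:** green one in the dock, scene (395,165) / top (153,183). The pink look-alike is at scene (350,145) / top (153,249).
- **Bowl:** large steel one at top (424,186). The smaller look-alike is at top (398,283).

I choose the green mixer and the large bowl, and check them in a close crop.

```bash
cat > h.py <<'E'
import numpy as np,cv2
from plant import r
def cam(n):
    i=r.camera_info(n); return i["mtx"],i["k1"],i["pose"]
def ray(n,u,v):
    K,k,T=cam(n); q=cv2.undistortPoints(np.array([[[u,v]]],float),K,np.array([k,0,0,0,0.]))[0,0]
    return T[:3,3],T[:3,:3]@np.array([q[0],q[1],1])
def at_z(n,u,v,z):
    o,d=ray(n,u,v); return o+d*(z-o[2])/d[2]
def at_d(n,u,v,dep):
    o,d=ray(n,u,v); return o+d*dep
def tri(a,b):
    (o,d),(p,e)=ray(*a),ray(*b); s=np.linalg.lstsq(np.c_[d,-e],p-o,rcond=None)[0]
    x,y=o+d*s[0],p+e*s[1]; return (x+y)/2,np.linalg.norm(x-y)
def proj(n,X):
    K,k,T=cam(n); c=np.linalg.inv(T)@np.r_[X,1]; p=c[:2]/c[2]; p=p*(1+k*p@p); return K[:2,:2]@p+K[:2,2]
E
python3 - <<'E'
import cv2,numpy as np
t=cv2.imread("pics/top0.png")[150:230,120:200];s=cv2.imread("pics/scene0.png")[130:230,350:430]
f=lambda a,h:cv2.resize(a,None,fx=h,fy=h,interpolation=cv2.INTER_CUBIC)
a=f(t,5);b=f(s,5)
c=np.zeros((500,800,3),np.uint8);c[:400,:400]=a;c[:500,400:]=b
cv2.imwrite("pics/crop0.png",c)
from h import *
d=np.load("pics/top0.npy")
# bowl rim by gradient: points above z .06 near bowl
P=[]
for v in range(130,245):
    for u in range(370,480):
        if d[v,u]>0:
            x=at_d("top",u,v,d[v,u])
            if .06<x[2]<.085:P.append((*x,u,v))
P=np.array(P);print(len(P),P[:,:3].min(0),P[:,:3].max(0))
e=P[P[:,2]>.068]
A=np.c_[2*e[:,:2],np.ones(len(e))];q=np.linalg.lstsq(A,(e[:,:2]**2).sum(1),rcond=None)[0];print(q[:2],np.sqrt(q[2]+q[:2]@q[:2]))
E
```

```text
Traceback (most recent call last):
  File "h.py", line 11, in at_d
    o,d=ray(n,u,v); return o+d*dep
        ~~~^^^^^^^
  File "h.py", line 6, in ray
    K,k,T=cam(n); q=cv2.undistortPoints(np.array([[[u,v]]],float),K,np.array([k,0,0,0,0.]))[0,0]
          ~~~^^^
  File "h.py", line 4, in cam
    i=r.camera_info(n); return i["mtx"],i["k1"],i["pose"]
ValueError: time passes only in moves, steps and waits
```

View pics/crop0.png

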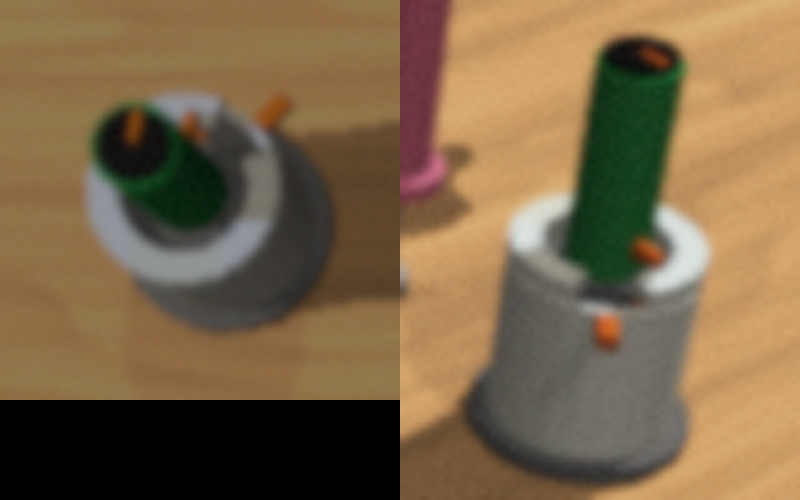

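Crop: the green mixer stands in the dock. Cap centre at top (147.5,179.1) / scene (398.3,141.2), fin at top (158,175) / scene (399.5,180), orange mark tab at top (174,172) / scene (391,196.5).

```bash
sed -i 's/^def cam(n):/import functools\n@functools.cache\ndef cam(n):/' h.py
python3 - <<'E'
from h import *
for k,a,b in (("cap",(147.2,178.8),(398,140.9)),("tab",(174.1,171.6),(391.1,196.2)),("fin",(158.2,174.7),(399.6,179.8))):
    print(k,tri(("top",*a),("scene",*b)))
print("cap z.204",at_z("top",147.2,178.8,.204),at_z("scene",398,140.9,.204))
print("rim c z.105",at_z("top",120+185/5-.4,150+187/5-.4,.105),at_z("scene",350+209/5-.4,130+252/5-.4,.105))
print("tab .094",at_z("top",174.1,171.6,.094),at_z("scene",391.1,196.2,.094))
print("fin .112",at_z("top",158.2,174.7,.112),at_z("scene",399.6,179.8,.112))
d=np.load("pics/top0.npy")
P=np.array([at_d("top",u,v,d[v,u]) for v in range(130,245) for u in range(370,480) if d[v,u]>0])
P=P[(P[:,2]>.068)&(P[:,2]<.085)]
A=np.c_[2*P[:,:2],np.ones(len(P))];q=np.linalg.lstsq(A,(P[:,:2]**2).sum(1),rcond=None)[0];print(len(P),q[:2],np.sqrt(q[2]+q[:2]@q[:2]))
print("pink",at_z("top",148,246,.19))
E
```

```text
cap (array([0.55788909, 0.29341642, 0.19927849]), np.float64(0.003584213828266145))
tab (array([0.59886927, 0.25551604, 0.08796513]), np.float64(0.0007159238346953797))
fin (array([0.58625977, 0.28897283, 0.113643  ]), np.float64(0.0030943074968406738))
cap z.204 [0.55559854 0.29081997 0.204     ] [0.56451828 0.28783637 0.204     ]
rim c z.105 [0.5570803  0.29258643 0.105     ] [0.56745397 0.2860092  0.105     ]
tab .094 [0.5972264  0.25401725 0.094     ] [0.60493058 0.24838168 0.094     ]
fin .112 [0.58554347 0.28814433 0.112     ] [0.58500418 0.29297946 0.112     ]
584 [ 0.58201117 -0.35139274] 0.09651605358615711
pink [0.40824672 0.28712136 0.19      ]
```

```bash
python3 -m inch '[{"z":-0.3,"yaw":1},{"z":-0.3,"yaw":1},{"z":-0.3,"yaw":1},{"z":-0.3,"yaw":1},{"z":-0.3,"yaw":1}]' 1 30
python3 -m inch '[{"z":-0.3,"yaw":1},{"yaw":1},{"yaw":1},{"yaw":0.4},{"yaw":0}]'
```

```text
validation failed for argument at $[0]...
validation failed for argument at $[0]...
```

```bash
python3 -m inch '[{"x":0,"y":0,"z":-0.3,"yaw":1},{"x":0,"y":0,"z":-0.3,"yaw":1},{"x":0,"y":0,"z":-0.3,"yaw":1},{"x":0,"y":0,"z":-0.3,"yaw":1},{"x":0,"y":0,"z":-0.3,"yaw":1}]' 1 30
```

```text
time_s: 0.52
tcp_pos: [0.2771, 0.6122, 0.2427]
eef_rot: [179.4, -0.3, -45.1]
contact_force: [-0.3, -0.2, -0.9]
gripper_width: 0.0876
```

```bash
python3 -m inch '[{"x":0,"y":0,"z":-0.3,"yaw":1},{"x":0,"y":0,"z":-0.2,"yaw":1},{"x":0,"y":0,"z":0,"yaw":0.8},{"x":0,"y":0,"z":0,"yaw":0},{"x":0,"y":0,"z":0,"yaw":0}]'
cat > go.py <<'E'
import sys
from h import *
from scipy.spatial.transform import Rotation as R
s=r.get_state();T=R.from_euler('xyz',s["eef_rot"],degrees=True).as_matrix()
g=np.array([float(a) for a in sys.argv[1:4]])
print("tcp",s["tcp_pos"].round(4),s["eef_rot"].round(1),"j",s["joints"].round(0),"F",s["contact_force"].round(1),"w",round(s["gripper_width"],4),"tool shift /25mm:",(T.T@(g-s["tcp_pos"])/.025).round(2))
E
python3 go.py 0.559 0.292 0.25
```

```text
time_s: 0.93
tcp_pos: [0.2769, 0.612, 0.2554]
eef_rot: [179.4, -0.4, -57.0]
contact_force: [-0.5, -0.5, -1.5]
gripper_width: 0.0878
tcp [0.2769 0.612  0.2554] [179.4  -0.4 -57. ] j [ 82.  19.   5.  -0. -76. -49.] F [-0.5 -0.5 -1.5] w 0.0878 tool shift /25mm: [16.88 -2.5   0.32]
```

```bash
for i in 1 2 3; do python3 -m inch '[{"x":1,"y":-0.15,"z":0,"yaw":0},{"x":1,"y":-0.15,"z":0,"yaw":0},{"x":1,"y":-0.15,"z":0,"yaw":0},{"x":1,"y":-0.15,"z":0,"yaw":0},{"x":1,"y":-0.15,"z":0,"yaw":0}]' | sed -n 2,3p; done
python3 go.py 0.559 0.292 0.25
```

```text
tcp_pos: [0.3598, 0.5171, 0.2521]
eef_rot: [179.2, -0.6, -56.0]
tcp_pos: [0.4483, 0.4185, 0.2511]
eef_rot: [179.0, -0.7, -55.3]
tcp_pos: [0.5381, 0.3208, 0.2504]
eef_rot: [178.8, -0.7, -54.6]
tcp [0.5381 0.3208 0.2504] [178.8  -0.7 -54.6] j [ 49.  16.  -1.   0. -74. -14.] F [-0.2 -0.6 -0.4] w 0.0875 tool shift /25mm: [ 1.42 -0.02  0.03]
```

```bash
python3 -m inch '[{"x":0.7,"y":0,"z":0,"yaw":0.4},{"x":0.6,"y":0,"z":0,"yaw":0.3},{"x":0.2,"y":0,"z":0,"yaw":0},{"x":0,"y":0,"z":0,"yaw":0},{"x":0,"y":0,"z":0,"yaw":0}]' |sed -n 2,3p
python3 go.py 0.559 0.292 0.25
python3 - <<'E'
from h import *
c=np.zeros((500,800,3),np.uint8)
p,d=r.capture("top");c[:400,:400]=cv2.resize(p[135:235,100:200],(400,400),interpolation=2)
p,d=r.capture("scene");c[:500,400:]=cv2.resize(p[80:230,340:460],(400,500),interpolation=2)
cv2.imwrite("pics/a1.png",c[:,:,::-1])
E
```

```text
tcp_pos: [0.5623, 0.2835, 0.2482]
eef_rot: [178.6, -0.8, -57.3]
tcp [0.5623 0.2835 0.2482] [178.6  -0.8 -57.3] j [ 45.  16.  -1.   0. -75. -12.] F [0.4 0.  0.5] w 0.0878 tool shift /25mm: [-0.36 -0.07 -0.08]
```

View pics/a1.png

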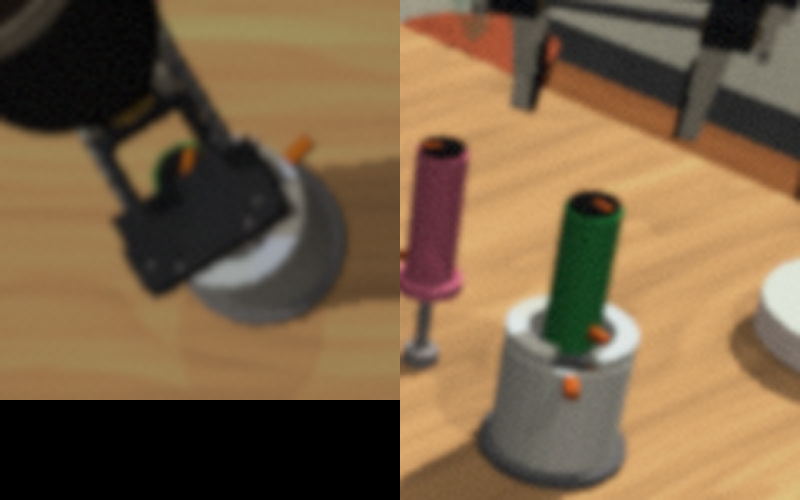

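```bash
python3 - <<'E'
from h import *
from scipy.spatial.transform import Rotation as R
s=r.get_state();T=R.from_euler('xyz',s["eef_rot"],degrees=True).as_matrix();t=s["tcp_pos"]
f=lambda n,X:((proj(n,X)-[340,80])/.3+[0,0]+[400,0]).round(0) if n=="scene" else ((proj(n,X)-[100,135])*4).round(0)
for n in("scene","top"):
    for k,X in(("tip+",t+T@[0,.044,.011]),("tip-",t+T@[0,-.044,.011]),("cap",np.array([.559,.292,.204])),("tcp",t)):print(n,k,f(n,X))
p,d=r.capture("scene")
for (u,v) in ((525,100),(690,130),(595,205)):
    uu,vv=340+(u-400)*.3,80+v*.3;print(uu,vv,d[int(vv),int(uu)],at_d("scene",uu,vv,d[int(vv),int(uu)]))
E
```

```text
scene tip+ [528. 144.]
scene tip- [663. 170.]
scene cap [592. 198.]
scene tcp [598. 141.]
top tip+ [228. 218.]
top tip- [146.  84.]
top cap [187. 169.]
top tcp [182. 146.]
377.5 110.0 0.9469694 [0.52769418 0.2483275  0.27257795]
427.0 119.0 0.917932 [0.61366992 0.30584827 0.269086  ]
398.5 141.5 0.9817532 [0.56534306 0.28887316 0.20258649]
```

```bash
python3 - <<'E'
from h import *
for n,box in(("scene",(360,80,450,130)),):
    p,d=r.capture(n)
    P=np.array([[*at_d(n,u,v,d[v,u]),u,v] for v in range(box[1],box[3]) for u in range(box[0],box[2]) if d[v,u]>0])
    P=P[(np.hypot(P[:,0]-.5623,P[:,1]-.2835)<.1)&(P[:,2]>.215)]
    for sgn in(1,-1):
        Q=P[sgn*((P[:,:2]-[.5623,.2835])@[-.84,-.54])>.02]
        Q=Q[np.argsort(Q[:,2])]; print(sgn,len(Q)); print(Q[:12:2].round(3)); 
        for z in (.27,.28,.29,.3): 
            W=Q[abs(Q[:,2]-z)<.004]; print(z,W[:,:2].mean(0).round(3),np.ptp(W[:,3]) if len(W) else 0)
E
```

```text
1 424
[[5.28e-01 2.53e-01 2.65e-01 3.79e+02 1.13e+02]
 [5.21e-01 2.46e-01 2.66e-01 3.74e+02 1.12e+02]
 [5.26e-01 2.61e-01 2.67e-01 3.81e+02 1.11e+02]
 [5.26e-01 2.47e-01 2.68e-01 3.76e+02 1.12e+02]
 [5.19e-01 2.45e-01 2.68e-01 3.73e+02 1.11e+02]
 [5.28e-01 2.47e-01 2.68e-01 3.77e+02 1.12e+02]]
0.27 [0.526 0.25 ] 9.0
0.28 [0.526 0.25 ] 8.0
0.29 [0.524 0.25 ] 9.0
0.3 [0.525 0.249] 10.0
-1 617
[[6.06e-01 3.02e-01 2.63e-01 4.22e+02 1.21e+02]
 [6.11e-01 3.04e-01 2.64e-01 4.25e+02 1.21e+02]
 [6.05e-01 3.02e-01 2.65e-01 4.22e+02 1.20e+02]
 [6.16e-01 3.04e-01 2.66e-01 4.27e+02 1.21e+02]
 [6.19e-01 3.07e-01 2.66e-01 4.29e+02 1.21e+02]
 [6.11e-01 3.03e-01 2.67e-01 4.25e+02 1.20e+02]]
0.27 [0.613 0.304] 9.0
0.28 [0.612 0.305] 7.0
0.29 [0.614 0.305] 8.0
0.3 [0.615 0.306] 10.0
```

```bash
python3 -m inch '[{"x":-0.2,"y":0,"z":0,"yaw":0},{"x":0,"y":0,"z":0,"yaw":0},{"x":0,"y":0,"z":0,"yaw":0},{"x":0,"y":0,"z":0,"yaw":0},{"x":0,"y":0,"z":0,"yaw":0}]' 0
python3 go.py 0.56 0.289 0.156
cat > tips.py <<'E'
from h import *
t=r.get_state()["tcp_pos"];psi=np.radians(r.get_state()["eef_rot"][2]);y=np.array([np.sin(psi),-np.cos(psi)])
p,d=r.capture("scene");c=proj("scene",t).astype(int)
P=np.array([[*at_d("scene",u,v,d[v,u]),u,v] for v in range(max(0,c[1]-50),c[1]+15) for u in range(c[0]-45,c[0]+45) if d[v,u]>0])
P=P[(np.hypot(P[:,0]-t[0],P[:,1]-t[1])<.1)&(P[:,2]>.217)]
for s in(1,-1):
    Q=P[s*((P[:,:2]-t[:2])@y)>.015];z=np.sort(Q[:,2])[:5].mean();print(z.round(4),Q[Q[:,2]<z+.02,:2].mean(0).round(4))
E
python3 tips.py
```

```text
time_s: 3.22
tcp_pos: [0.5576, 0.2916, 0.2489]
eef_rot: [178.6, -0.7, -57.0]
contact_force: [0.2, -0.3, 0.3]
gripper_width: 0.0596
tcp [0.5576 0.2916 0.2489] [178.6  -0.7 -57. ] j [ 46.  16.  -1.   0. -75. -13.] F [ 0.2 -0.3  0.3] w 0.0596 tool shift /25mm: [ 0.09 -0.11  3.72]
0.2657 [0.5335 0.2648]
0.2641 [0.596  0.3049]
```

```bash
python3 - <<'E'
from h import *
from scipy.spatial.transform import Rotation as R
s=r.get_state();T=R.from_euler('xyz',s["eef_rot"],degrees=True).as_matrix();t=s["tcp_pos"];w=s["gripper_width"]/2
p,d=r.capture("scene");b=(340,40,460,160);a=cv2.resize(p[b[1]:b[3],b[0]:b[2]],(600,600),interpolation=2)[:,:,::-1].copy()
for X,c in((T@[0,w,.011],(0,0,255)),(T@[0,-w,.011],(0,0,255)),(T@[0,0,-.008],(255,255,0)),(T@[0,w,-.055],(0,255,255)),(T@[0,-w,-.055],(0,255,255))):
    q=(proj("scene",t+X)-b[:2])*5;cv2.circle(a,tuple(int(v) for v in q),4,c,-1)
cv2.imwrite("pics/a2.png",a)
E
```

```text
(no output)
```

View pics/a2.png

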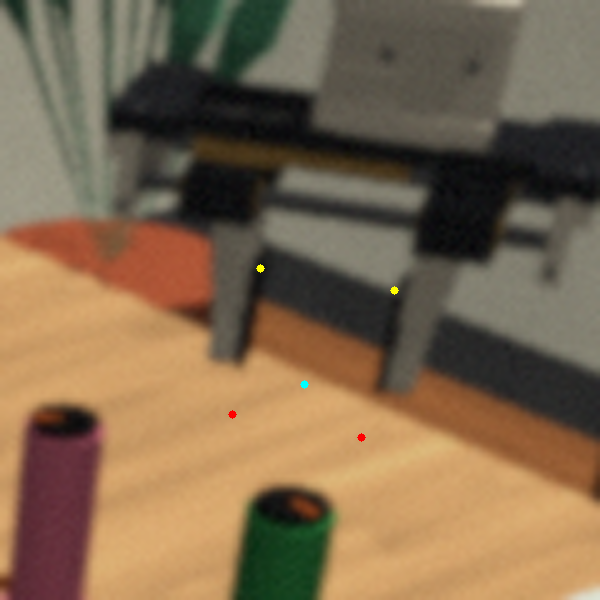

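```bash
python3 -m inch '[{"x":0,"y":0,"z":0,"yaw":0},{"x":0,"y":0,"z":0.6,"yaw":0},{"x":0,"y":0,"z":0.6,"yaw":0},{"x":0,"y":0,"z":0.6,"yaw":0},{"x":0,"y":0,"z":0.6,"yaw":0}]' 1
python3 -m inch '[{"x":0,"y":0,"z":0.5,"yaw":0},{"x":0,"y":0,"z":0.2,"yaw":0},{"x":0,"y":0,"z":0,"yaw":0}]'
python3 go.py 0.56 0.289 0.13
python3 - <<'E'
from h import *
from scipy.spatial.transform import Rotation as R
s=r.get_state();T=R.from_euler('xyz',s["eef_rot"],degrees=True).as_matrix();t=s["tcp_pos"];w=s["gripper_width"]/2
p,d=r.capture("scene");b=(340,80,460,200);a=cv2.resize(p[b[1]:b[3],b[0]:b[2]],(600,600),interpolation=2)[:,:,::-1].copy()
for X,c in((T@[0,w,.011],(0,0,255)),(T@[0,-w,.011],(0,0,255)),(T@[0,w,-.015],(255,255,0)),(T@[0,-w,-.015],(255,255,0))):
    q=(proj("scene",t+X)-b[:2])*5;cv2.circle(a,tuple(int(v) for v in q),4,c,-1)
cv2.imwrite("pics/a3.png",a)
E
```

```text
time_s: 3.73
tcp_pos: [0.5595, 0.2911, 0.1915]
eef_rot: [179.1, -0.7, -57.0]
contact_force: [0.6, 0.3, -0.7]
gripper_width: 0.0797
time_s: 3.98
tcp_pos: [0.5581, 0.2893, 0.1699]
eef_rot: [178.8, -0.7, -57.1]
contact_force: [0.1, 0.2, -0.3]
gripper_width: 0.0873
tcp [0.5581 0.2893 0.1699] [178.8  -0.7 -57.1] j [ 45.  18.  -8.   1. -65. -13.] F [ 0.1  0.2 -0.3] w 0.0873 tool shift /25mm: [ 0.03 -0.09  1.6 ]
```

View pics/a3.png

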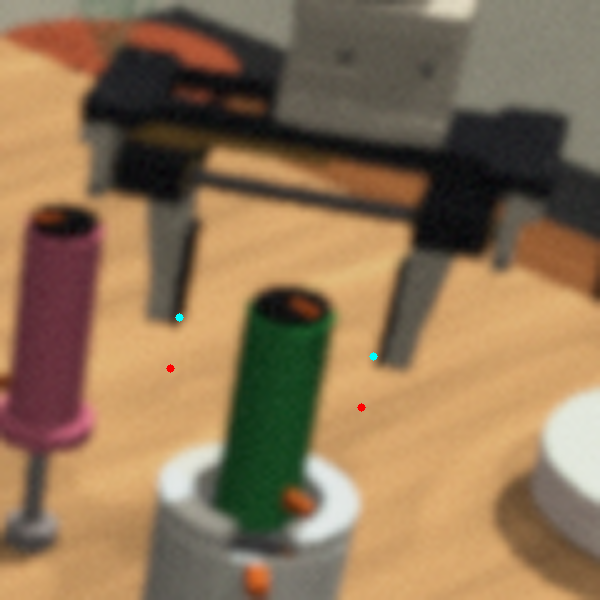

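The fingers straddle the green grip, with tips at crop (170,320) and (395,362). They stand about 26 mm higher than the state says. I go by the picture for the height and descend to state z 0.131.

```bash
python3 -m inch '[{"x":0,"y":0,"z":0.5,"yaw":0},{"x":0,"y":0,"z":0.5,"yaw":0},{"x":0,"y":0,"z":0.4,"yaw":0},{"x":0,"y":0,"z":0.1,"yaw":0},{"x":0,"y":0,"z":0,"yaw":0}]'
python3 go.py 0.56 0.289 0.131
```

```text
time_s: 4.45
tcp_pos: [0.5601, 0.2898, 0.1347]
eef_rot: [179.2, -0.7, -57.1]
contact_force: [-0.5, 0.6, -0.4]
gripper_width: 0.088
tcp [0.5601 0.2898 0.1347] [179.2  -0.7 -57.1] j [ 45.  20. -11.   1. -60. -13.] F [-0.5  0.6 -0.4] w 0.088 tool shift /25mm: [0.02 0.02 0.15]
```

Now close gently and check.

```bash
python3 -m inch '[{"x":0,"y":0,"z":0.12,"yaw":0},{"x":0,"y":0,"z":0,"yaw":0},{"x":0,"y":0,"z":0,"yaw":0},{"x":0,"y":0,"z":0,"yaw":0},{"x":0,"y":0,"z":0,"yaw":0}]' -1 20
python3 -m inch '[{"x":0,"y":0,"z":0,"yaw":0},{"x":0,"y":0,"z":0,"yaw":0},{"x":0,"y":0,"z":0,"yaw":0}]'
python3 - <<'E'
from h import *
c=np.zeros((500,800,3),np.uint8)
p,d=r.capture("top");c[:400,:400]=cv2.resize(p[135:235,100:200],(400,400),interpolation=2)
p,d=r.capture("scene");c[:500,400:]=cv2.resize(p[130:230,350:430],(400,500),interpolation=2)
cv2.imwrite("pics/a4.png",c[:,:,::-1])
E
```

```text
time_s: 4.87
tcp_pos: [0.5609, 0.2902, 0.133]
eef_rot: [179.3, -0.7, -57.1]
contact_force: [-0.6, 0.7, 0.2]
gripper_width: 0.0597
time_s: 5.12
tcp_pos: [0.5612, 0.2905, 0.1338]
eef_rot: [179.4, -0.7, -57.0]
contact_force: [0.2, 0.5, 0.4]
gripper_width: 0.0399
```

View pics/a4.png

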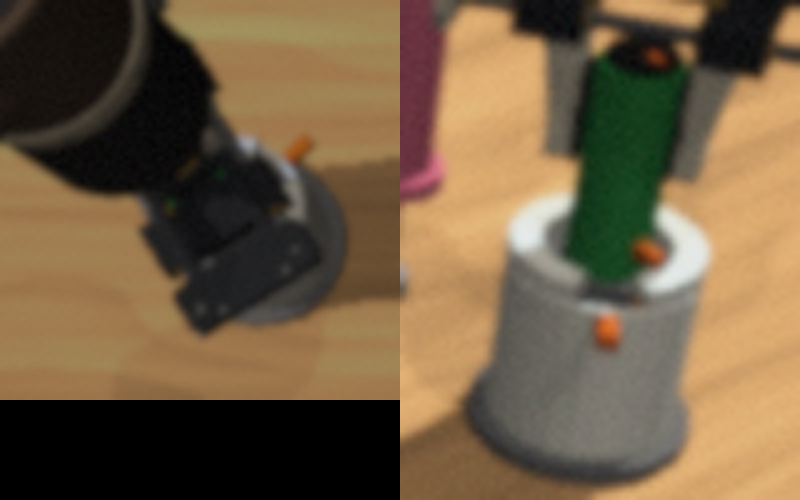

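```bash
python3 -m inch '[{"x":0,"y":0,"z":0,"yaw":1},{"x":0,"y":0,"z":0,"yaw":1},{"x":0,"y":0,"z":0,"yaw":1},{"x":0,"y":0,"z":0,"yaw":1},{"x":0,"y":0,"z":0,"yaw":1}]'
python3 -m inch '[{"x":0,"y":0,"z":0,"yaw":1},{"x":0,"y":0,"z":0,"yaw":1},{"x":0,"y":0,"z":0,"yaw":1},{"x":0,"y":0,"z":0,"yaw":0},{"x":0,"y":0,"z":0,"yaw":0}]'
python3 go.py 0.5612 0.2905 0.134
python3 - <<'E'
from h import *
c=np.zeros((500,800,3),np.uint8)
p,d=r.capture("top");c[:400,:400]=cv2.resize(p[155:235,120:200],(400,400),interpolation=2)
p,d=r.capture("scene");c[:500,400:]=cv2.resize(p[130:230,350:430],(400,500),interpolation=2)
cv2.imwrite("pics/a5.png",c[:,:,::-1])
C=np.array([.5612,.2905])
for a in(-36,-40,-44,-48):
    u=np.array([np.cos(np.radians(a)),np.sin(np.radians(a))]);print(a,"fin@",(proj("scene",np.r_[C+.032*u,.112])-[350,130])*5+[400,0],"tab",(proj("scene",np.r_[C+.048*u,.094])-[350,130])*5+[400,0])
E
```

```text
time_s: 5.63
tcp_pos: [0.5609, 0.2919, 0.1337]
eef_rot: [179.7, -0.8, -77.8]
contact_force: [-0.1, 1.4, -0.0]
gripper_width: 0.0395
time_s: 6.05
tcp_pos: [0.5601, 0.2921, 0.1337]
eef_rot: [179.8, -0.8, -90.4]
contact_force: [0.1, 0.4, -0.2]
gripper_width: 0.0399
tcp [0.5601 0.2921 0.1337] [179.8  -0.8 -90.4] j [ 46.  20. -11.   1. -60. -46.] F [ 0.1  0.4 -0.2] w 0.0399 tool shift /25mm: [ 0.06 -0.04 -0.01]
-36 fin@ [618.9219033  264.59069497] tab [619.12862682 316.6761457 ]
-40 fin@ [613.98597733 264.41881113] tab [611.70877522 316.40871024]
-44 fin@ [609.01327274 264.06840122] tab [604.2353912  315.86335239]
-48 fin@ [604.02986194 263.54142833] tab [596.74905131 315.04332771]
```

View pics/a5.png

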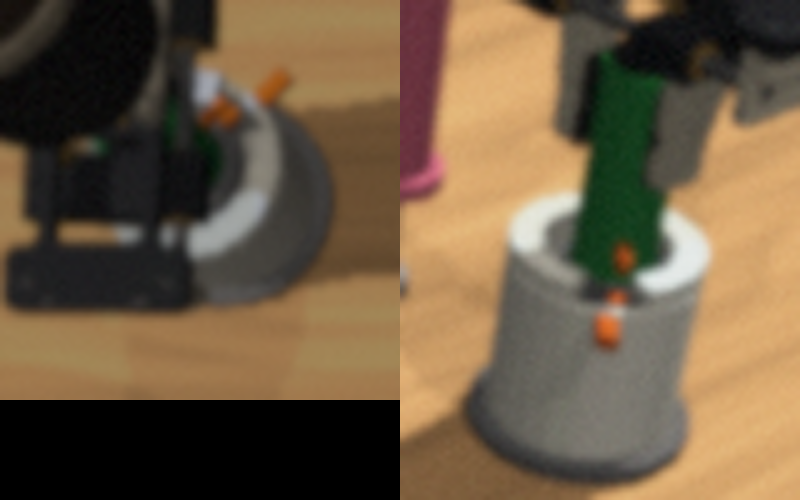

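```bash
python3 - <<'E'
from h import *
t=tri(("top",164.9,176.8),("scene",394.7,181.2));print(t)
C=np.array([.5605,.2918])
for X in (t[0],np.array([.5989,.2555])):print(np.degrees(np.arctan2(*(X[:2]-C)[::-1])))
a=at_z("top",164.9,176.8,.112);b=at_z("top",174.1,171.6,.094);c=at_z("top",156.6,187,.105)
print(a,b,c)
E
```

```text
(array([0.58259292, 0.27443815, 0.11262847]), np.float64(0.006661435080520019))
-38.16223430308452
-43.38969939750101
[0.58041125 0.27197224 0.112     ] [0.5972264  0.25401725 0.094     ] [0.5570803  0.29258643 0.105     ]
```

```bash
python3 -m inch '[{"x":0,"y":0,"z":0,"yaw":0.8},{"x":0,"y":0,"z":0,"yaw":0.8},{"x":0,"y":0,"z":0,"yaw":0},{"x":0,"y":0,"z":0,"yaw":0},{"x":0,"y":0,"z":0,"yaw":0}]'
python3 - <<'E'
from h import *
c=np.zeros((500,800,3),np.uint8)
p,d=r.capture("top");c[:400,:400]=cv2.resize(p[155:205,145:195],(400,400),interpolation=2)
p,d=r.capture("scene");c[:500,400:]=cv2.resize(p[165:215,370:410],(400,500),interpolation=2)
cv2.imwrite("pics/a6.png",c[:,:,::-1])
E
```

```text
time_s: 6.57
tcp_pos: [0.5597, 0.2919, 0.1338]
eef_rot: [179.9, -0.9, -96.5]
contact_force: [-0.6, -0.1, 0.5]
gripper_width: 0.0397
```

View pics/a6.png

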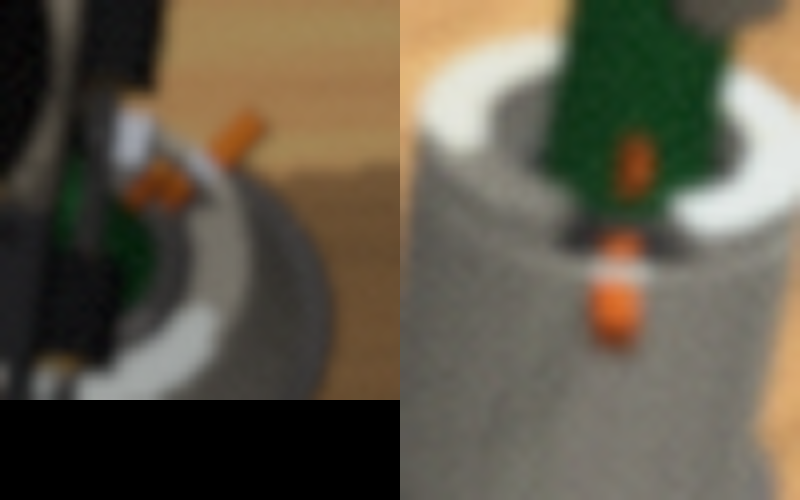

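```bash
python3 -m inch '[{"x":0,"y":0,"z":0,"yaw":0.8},{"x":0,"y":0,"z":0,"yaw":0},{"x":0,"y":0,"z":0,"yaw":0},{"x":0,"y":0,"z":0,"yaw":0},{"x":0,"y":0,"z":0,"yaw":0}]' -1 30
python3 -m inch '[{"x":0,"y":0,"z":-0.25,"yaw":0},{"x":0,"y":0,"z":-0.25,"yaw":0},{"x":0,"y":0,"z":-0.25,"yaw":0},{"x":0,"y":0,"z":-0.25,"yaw":0},{"x":0,"y":0,"z":0,"yaw":0}]'
python3 go.py 0.56 0.292 0.25
```

```text
time_s: 7.08
tcp_pos: [0.5595, 0.2918, 0.1338]
eef_rot: [179.9, -0.9, -99.4]
contact_force: [-0.6, 0.1, 0.9]
gripper_width: 0.0394
time_s: 7.5
tcp_pos: [0.5585, 0.2913, 0.1593]
eef_rot: [179.7, -1.1, -99.3]
contact_force: [0.1, 0.3, -2.2]
gripper_width: 0.0397
tcp [0.5585 0.2913 0.1593] [179.7  -1.1 -99.3] j [ 46.  19.  -9.   0. -63. -55.] F [ 0.1  0.3 -2.2] w 0.0397 tool shift /25mm: [ 0.03 -0.04 -3.63]
```

```bash
python3 -m inch '[{"x":0,"y":0,"z":-0.7,"yaw":0},{"x":0,"y":0,"z":-0.7,"yaw":0},{"x":0,"y":0,"z":-0.7,"yaw":0},{"x":0,"y":0,"z":-0.7,"yaw":0},{"x":0,"y":0,"z":-0.7,"yaw":0}]'
python3 -m inch '[{"x":0,"y":0,"z":-0.2,"yaw":-0.6},{"x":0,"y":0,"z":0,"yaw":-0.6},{"x":0,"y":0,"z":0,"yaw":-0.6},{"x":0,"y":0,"z":0,"yaw":-0.6},{"x":0,"y":0,"z":0,"yaw":0}]'
python3 go.py 0.56 0.292 0.215
```

```text
time_s: 7.92
tcp_pos: [0.5565, 0.2912, 0.2457]
eef_rot: [179.3, -1.4, -99.3]
contact_force: [-0.3, -1.1, -3.8]
gripper_width: 0.0396
time_s: 8.33
tcp_pos: [0.5582, 0.2926, 0.2577]
eef_rot: [179.5, -0.9, -89.3]
contact_force: [-0.8, 0.2, -3.8]
gripper_width: 0.0397
tcp [0.5582 0.2926 0.2577] [179.5  -0.9 -89.3] j [ 46.  15.  -0.   0. -75. -45.] F [-0.8  0.2 -3.8] w 0.0397 tool shift /25mm: [-0.   -0.09  1.71]
```

```bash
python3 - <<'E'
from h import *
c=np.zeros((500,800,3),np.uint8)
p,d=r.capture("top");c[:400,:400]=cv2.resize(p[155:235,120:200],(400,400),interpolation=2)
p,d=r.capture("scene");c[:500,400:]=cv2.resize(p[80:230,340:460],(400,500),interpolation=2)
cv2.imwrite("pics/a7.png",c[:,:,::-1])
E
```

```text
(no output)
```

View pics/a7.png

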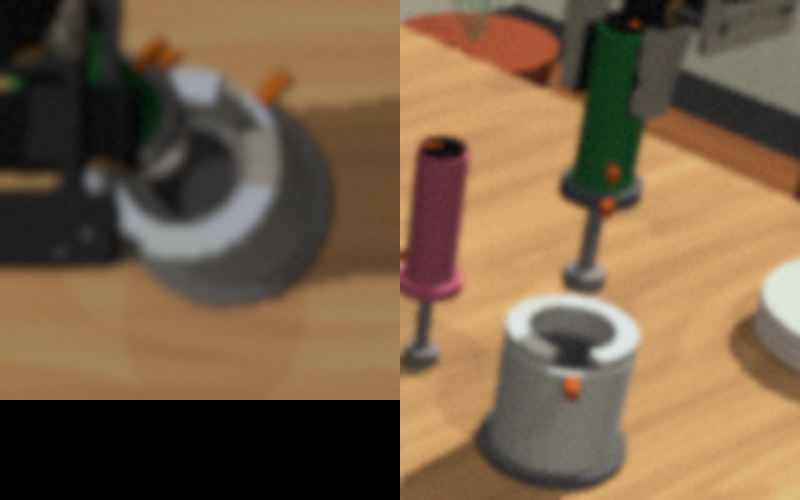

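Tenth picture: the mixer is out of the dock and hangs upright. I can't tip the tool itself, so I'll dip the head just inside the dock's +y lip. Then I move the jaws +y and down along an arc, so that the mixer pivots between the pads.

```bash
python3 -m inch '[{"x":0,"y":0,"z":0.5,"yaw":0},{"x":0,"y":0,"z":0.5,"yaw":0},{"x":0,"y":0,"z":0.5,"yaw":0},{"x":0,"y":0,"z":0.4,"yaw":0},{"x":0,"y":0,"z":0,"yaw":0}]' -1 20
python3 go.py 0.559 0.292 0.210
python3 -m inch '[{"x":-0.5,"y":0,"z":0,"yaw":0},{"x":-0.5,"y":0,"z":0,"yaw":0},{"x":-0.5,"y":0,"z":0,"yaw":0},{"x":0,"y":0,"z":0,"yaw":0}]'
python3 go.py 0.559 0.413 0.176
```

```text
time_s: 8.85
tcp_pos: [0.5578, 0.2918, 0.2086]
eef_rot: [179.5, -0.9, -89.9]
contact_force: [-0.8, -0.7, -4.7]
gripper_width: 0.0392
tcp [0.5578 0.2918 0.2086] [179.5  -0.9 -89.9] j [ 46.  17.  -5.   0. -69. -46.] F [-0.8 -0.7 -4.7] w 0.0392 tool shift /25mm: [-0.01 -0.05 -0.06]
time_s: 9.18
tcp_pos: [0.5579, 0.3303, 0.2087]
eef_rot: [179.5, -1.1, -90.0]
contact_force: [0.4, -1.4, -3.5]
gripper_width: 0.0397
tcp [0.5579 0.3303 0.2087] [179.5  -1.1 -90. ] j [ 48.  19.  -2.   0. -70. -48.] F [ 0.4 -1.4 -3.5] w 0.0397 tool shift /25mm: [-3.33 -0.05  1.25]
```

```bash
cat > ang.py <<'E'
from h import *
s=r.get_state();t=s["tcp_pos"]
for n in("scene",):
    p,d=r.capture(n);q=p.astype(int);m=(q[...,1]>1.6*q[...,0])&(q[...,1]>1.3*q[...,2])&(q[...,1]>35)&(d>0)
    v,u=np.nonzero(m);X=np.array([at_d(n,a,b,d[b,a]) for a,b in zip(u,v)]);X=X[np.linalg.norm(X-t-[0,0,-.01],axis=1)<.15]
    c=np.median(X,0);X=X[np.linalg.norm(X-c,axis=1)<.08]
    c=X.mean(0);w=np.linalg.svd(X-c)[2][0];w*=np.sign(w[2])
    o,_=ray(n,0,0);k=(c-o)/np.linalg.norm(c-o);k-=w*(k@w);k/=np.linalg.norm(k)
    c=c+.016*k;G=t+[0,0,.034]
    e=G-w*.154
    print(n,len(X),"axis",w.round(3),"tilt",np.degrees(np.arccos(w[2])).round(1),"lower end (from grasp)",e.round(3),"axis pt at grasp z",(c+w*((G-c)[2]/w[2])).round(3),"F",s["contact_force"].round(1),"tcp",t.round(4),"t",s["time_s"])
E
python3 ang.py
```

```text
scene 617 axis [-0.049  0.135  0.99 ] tilt 8.2 lower end (from grasp) [0.565 0.31  0.09 ] axis pt at grasp z [0.555 0.331 0.243] F [ 0.4 -1.4 -3.5] tcp [0.5579 0.3303 0.2087] t 9.1833
```

Pivoting works (8° so far). Continue along the arc.

```bash
python3 -m inch '[{"x":-0.6,"y":0,"z":0.1,"yaw":0},{"x":-0.6,"y":0,"z":0.15,"yaw":0},{"x":-0.5,"y":0,"z":0.15,"yaw":0},{"x":0,"y":0,"z":0,"yaw":0}]'
python3 ang.py
```

```text
time_s: 9.57
tcp_pos: [0.558, 0.3743, 0.1987]
eef_rot: [179.6, -1.1, -90.0]
contact_force: [-0.0, -0.8, -5.1]
gripper_width: 0.04
scene 641 axis [-0.061  0.422  0.905] tilt 25.2 lower end (from grasp) [0.567 0.309 0.093] axis pt at grasp z [0.555 0.372 0.233] F [-0.  -0.8 -5.1] tcp [0.558  0.3743 0.1987] t 9.5667
```

```bash
python3 -m inch '[{"x":-0.5,"y":0,"z":0.22,"yaw":0},{"x":-0.5,"y":0,"z":0.27,"yaw":0},{"x":-0.5,"y":0,"z":0.33,"yaw":0},{"x":0,"y":0,"z":0,"yaw":0}]'
python3 ang.py
```

```text
time_s: 9.95
tcp_pos: [0.558, 0.4121, 0.177]
eef_rot: [179.6, -1.0, -90.1]
contact_force: [0.9, -3.0, -5.0]
gripper_width: 0.0393
scene 598 axis [-0.054  0.645  0.762] tilt 40.4 lower end (from grasp) [0.566 0.313 0.094] axis pt at grasp z [0.556 0.407 0.211] F [ 0.9 -3.  -5. ] tcp [0.558  0.4121 0.177 ] t 9.95
```

Another 20 mm, then clamp at 60 N.

```bash
python3 -m inch '[{"x":-0.35,"y":0,"z":0.35,"yaw":0},{"x":-0.3,"y":0,"z":0.35,"yaw":0},{"x":0,"y":0,"z":0,"yaw":0}]'
python3 -m inch '[{"x":0,"y":0,"z":0,"yaw":0},{"x":0,"y":0,"z":0,"yaw":0},{"x":0,"y":0,"z":0,"yaw":0}]' -1 60
python3 ang.py
```

```text
time_s: 10.25
tcp_pos: [0.5585, 0.428, 0.1594]
eef_rot: [179.6, -1.0, -90.1]
contact_force: [0.0, -2.3, -2.2]
gripper_width: 0.0396
time_s: 10.5
tcp_pos: [0.5586, 0.4277, 0.1597]
eef_rot: [179.6, -1.0, -90.1]
contact_force: [-1.2, -2.3, -2.0]
gripper_width: 0.0393
scene 550 axis [-0.065  0.748  0.66 ] tilt 48.7 lower end (from grasp) [0.569 0.312 0.092] axis pt at grasp z [0.556 0.421 0.194] F [-1.2 -2.3 -2. ] tcp [0.5586 0.4277 0.1597] t 10.5
```

```bash
python3 -m inch '[{"x":-0.2,"y":0,"z":-0.25,"yaw":0},{"x":-0.2,"y":0,"z":-0.25,"yaw":0},{"x":-0.1,"y":0,"z":-0.4,"yaw":0},{"x":0,"y":0,"z":-0.5,"yaw":0},{"x":0,"y":0,"z":0,"yaw":0}]'
python3 ang.py
```

```text
time_s: 10.97
tcp_pos: [0.5525, 0.4164, 0.1762]
eef_rot: [177.9, -3.7, -90.5]
contact_force: [1.4, 1.4, -1.8]
gripper_width: 0.0395
scene 600 axis [-0.073  0.698  0.713] tilt 44.5 lower end (from grasp) [0.564 0.309 0.1  ] axis pt at grasp z [0.551 0.414 0.21 ] F [ 1.4  1.4 -1.8] tcp [0.5525 0.4164 0.1762] t 10.9667
```

```bash
python3 go.py 0.552 0.416 0.25; python3 - <<'E'
from plant import r
s=r.get_state();print(s["joints"].round(1),s["joint_torque"].round(1),s["moment"].round(2))
E
```

```text
tcp [0.5519 0.4166 0.175 ] [177.8  -3.7 -90.5] j [ 53.  26.   4.   0. -72. -54.] F [-0.9 -0.7 -4.7] w 0.0392 tool shift /25mm: [ 0.21  0.11 -2.99]
[ 53.4  25.8   3.9   0.4 -72.3 -54.1] [  0.2 -70.9  32.6   8.5  -0.5   0. ] [ 0.39 -0.   -0.02]
```

```bash
python3 -m inch '[{"x":0,"y":0,"z":-0.4,"yaw":0},{"x":0,"y":0,"z":-0.4,"yaw":0},{"x":0,"y":0,"z":0,"yaw":0}]'
python3 ang.py; python3 go.py 0.55 0.3 0.28
```

```text
time_s: 11.27
tcp_pos: [0.5532, 0.4198, 0.1976]
eef_rot: [177.9, -3.5, -90.5]
contact_force: [0.1, 0.4, -1.1]
gripper_width: 0.039
scene 609 axis [-0.068  0.695  0.716] tilt 44.3 lower end (from grasp) [0.564 0.313 0.121] axis pt at grasp z [0.552 0.416 0.232] F [ 0.1  0.4 -1.1] tcp [0.5532 0.4198 0.1976] t 11.2667
tcp [0.553  0.4199 0.197 ] [177.9  -3.4 -90.5] j [ 53.  25.   6.   0. -75. -54.] F [-0.7  0.3 -2.1] w 0.0393 tool shift /25mm: [ 4.99  0.19 -3.02]
```

```bash
python3 -m inch '[{"x":0,"y":0,"z":-0.4,"yaw":0},{"x":0,"y":0,"z":-0.4,"yaw":0},{"x":0,"y":0,"z":-0.4,"yaw":0},{"x":0.2,"y":0,"z":-0.2,"yaw":0},{"x":0.4,"y":0,"z":0,"yaw":0}]'
for i in 1 2 3; do python3 -m inch '[{"x":0.6,"y":0,"z":0,"yaw":0},{"x":0.6,"y":0,"z":0,"yaw":0},{"x":0.6,"y":0,"z":0,"yaw":0},{"x":0.6,"y":0,"z":0,"yaw":0},{"x":0.6,"y":0,"z":0,"yaw":0}]' | sed -n 2,4p; done
python3 ang.py; python3 go.py 0.571 -0.244 0.235
```

```text
time_s: 11.73
tcp_pos: [0.5539, 0.41, 0.2387]
eef_rot: [178.1, -3.2, -90.4]
contact_force: [0.3, -0.4, -4.0]
gripper_width: 0.0397
tcp_pos: [0.5523, 0.3268, 0.2429]
eef_rot: [178.0, -3.2, -90.3]
contact_force: [0.9, 0.0, -3.2]
tcp_pos: [0.5512, 0.2415, 0.2477]
eef_rot: [178.0, -3.2, -90.5]
contact_force: [-0.2, -0.1, -3.1]
tcp_pos: [0.5503, 0.1584, 0.2525]
eef_rot: [178.0, -3.2, -90.4]
contact_force: [-0.3, -1.0, -2.7]
scene 825 axis [-0.1    0.649  0.754] tilt 41.1 lower end (from grasp) [0.566 0.058 0.17 ] axis pt at grasp z [0.549 0.153 0.287] F [-0.3 -1.  -2.7] tcp [0.5503 0.1584 0.2525] t 12.9833
tcp [0.55   0.1559 0.253 ] [178.   -3.3 -90.5] j [ 36.  11.  -7.   1. -75. -37.] F [-1.2 -1.6 -4. ] w 0.0393 tool shift /25mm: [15.92 -1.04  1.59]
```

```bash
for i in 1 2 3 4; do python3 -m inch '[{"x":0.6,"y":-0.04,"z":0.05,"yaw":0},{"x":0.6,"y":-0.04,"z":0.05,"yaw":0},{"x":0.6,"y":-0.04,"z":0.05,"yaw":0},{"x":0.6,"y":-0.04,"z":0.05,"yaw":0},{"x":0.6,"y":-0.04,"z":0.05,"yaw":0}]' | sed -n 2,4p; done
python3 ang.py; python3 go.py 0.571 -0.244 0.235
```

```text
tcp_pos: [0.5542, 0.0745, 0.2511]
eef_rot: [178.0, -3.2, -90.5]
contact_force: [0.0, 0.1, -3.9]
tcp_pos: [0.5576, -0.0086, 0.2487]
eef_rot: [178.0, -3.2, -90.5]
contact_force: [-0.5, -0.3, -3.0]
tcp_pos: [0.5604, -0.0919, 0.2463]
eef_rot: [178.0, -3.2, -90.5]
contact_force: [0.3, 0.4, -4.3]
tcp_pos: [0.5624, -0.175, 0.2436]
eef_rot: [177.9, -3.2, -90.5]
contact_force: [0.4, -0.2, -3.3]
scene 1032 axis [-0.054  0.639  0.767] tilt 39.9 lower end (from grasp) [ 0.571 -0.273  0.159] axis pt at grasp z [ 0.562 -0.183  0.278] F [ 0.4 -0.2 -3.3] tcp [ 0.5624 -0.175   0.2436] t 14.7
tcp [ 0.5622 -0.1772  0.2434] [177.9  -3.3 -90.6] j [  4.  12.  -8.   3. -72.  -5.] F [ 1.1 -2.  -2.8] w 0.0395 tool shift /25mm: [ 2.65 -0.39  0.47]
```

```bash
python3 -m inch '[{"x":0.6,"y":-0.08,"z":0.1,"yaw":0},{"x":0.6,"y":-0.08,"z":0.1,"yaw":0},{"x":0.6,"y":-0.08,"z":0.1,"yaw":0},{"x":0.5,"y":-0.08,"z":0.1,"yaw":0},{"x":0.3,"y":-0.08,"z":0.05,"yaw":0}]'
python3 -m inch '[{"x":0,"y":0,"z":0,"yaw":0},{"x":0,"y":0,"z":0,"yaw":0},{"x":0,"y":0,"z":0,"yaw":0},{"x":0,"y":0,"z":0,"yaw":0},{"x":0,"y":0,"z":0,"yaw":0}]'
python3 ang.py
python3 - <<'E'
from h import *
c=np.zeros((400,800,3),np.uint8)
p,d=r.capture("top");c[:,:400]=cv2.resize(p[110:250,350:490],(400,400),interpolation=2)
p,d=r.capture("scene");c[:,400:]=cv2.resize(p[140:360,40:260],(400,400),interpolation=2)
cv2.imwrite("pics/a8.png",c[:,:,::-1])
E
```

```text
time_s: 15.17
tcp_pos: [0.569, -0.249, 0.2349]
eef_rot: [177.8, -3.2, -90.6]
contact_force: [0.6, -0.1, -3.6]
gripper_width: 0.0391
time_s: 15.58
tcp_pos: [0.5684, -0.2504, 0.2339]
eef_rot: [177.7, -3.2, -90.7]
contact_force: [-0.5, -0.3, -4.4]
gripper_width: 0.0392
scene 1013 axis [-0.057  0.637  0.769] tilt 39.7 lower end (from grasp) [ 0.577 -0.348  0.15 ] axis pt at grasp z [ 0.568 -0.259  0.268] F [-0.5 -0.3 -4.4] tcp [ 0.5684 -0.2504  0.2339] t 15.5833
```

View pics/a8.png

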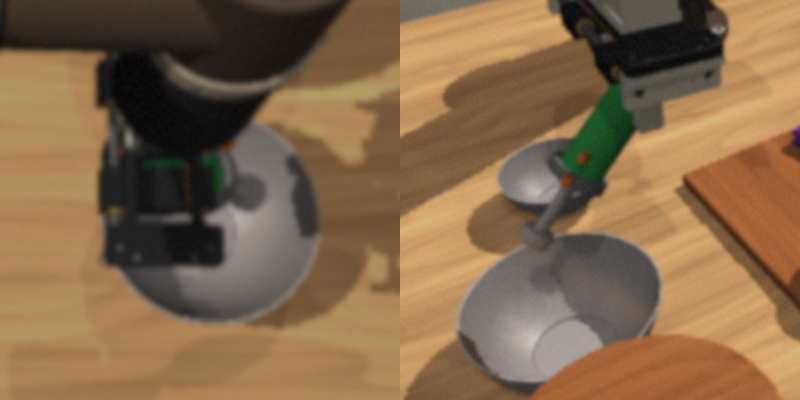

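```bash
python3 - <<'E'
from h import *
print(tri(("top",436.5,176.2),("scene",115.6,270.6)),at_z("top",436.5,176.2,.15),at_z("scene",115.6,270.6,.15))
E
```

```text
(array([ 0.57181522, -0.35867232,  0.15819006]), np.float64(0.0040668143935449754)) [ 0.57309755 -0.36312142  0.15      ] [ 0.56328249 -0.35546326  0.15      ]
```

```bash
for i in 1 2; do python3 -m inch '[{"x":0,"y":0,"z":0,"yaw":0},{"x":0,"y":0,"z":0,"yaw":0},{"x":0,"y":0,"z":0,"yaw":0},{"x":0,"y":0,"z":0,"yaw":0},{"x":0,"y":0,"z":0,"yaw":0}]' | sed -n 1,4p; done
python3 ang.py
python3 - <<'E'
from h import *
p,d=r.capture("scene");q=cv2.imread("pics/scene0.png")[:,:,::-1]
f=lambda a:cv2.cvtColor(np.ascontiguousarray(a),6).astype(np.float32)
for k,b in(("bowl",(70,285,190,345)),("dish+mold",(250,205,330,310))):
    s=np.s_[b[1]:b[3],b[0]:b[2]];print(k,cv2.phaseCorrelate(f(q[s]),f(p[s])),abs(f(q[s])-f(p[s])).mean())
E
```

```text
time_s: 16.15
tcp_pos: [0.5688, -0.2495, 0.2345]
eef_rot: [177.8, -3.2, -90.6]
contact_force: [-0.5, -0.8, -3.1]
time_s: 16.57
tcp_pos: [0.5688, -0.2496, 0.2345]
eef_rot: [177.8, -3.2, -90.7]
contact_force: [0.3, 0.2, -3.6]
scene 1018 axis [-0.059  0.635  0.77 ] tilt 39.6 lower end (from grasp) [ 0.578 -0.347  0.15 ] axis pt at grasp z [ 0.568 -0.258  0.268] F [ 0.3  0.2 -3.6] tcp [ 0.5688 -0.2496  0.2345] t 16.5667
bowl ((-0.1503525042218854, 0.022486909861971327), 0.8221058872010972) 3.5715277
dish+mold ((0.07454124644264226, -0.054912076276494304), 1.0103696571456062) 2.7716668
```

Everything is still: tilt 39.6°, head about 10 mm from the bowl's centre and about 0.15 m up, and nothing has been shifted. Handing in.

```bash
python3 -c "
from plant import r
print(r.close_job())"
```

```text
the job is handed in; nothing more can be done
None
```

The mixer is out of the dock and held tilted over the large bowl, and I handed the job in at about 16.6 s. No verdict was reported.

**What I did**
1. Gripped the green mixer from above and turned it about 42° clockwise, until its pointer lined up with the orange mark.
2. Drew it straight up with only a few newtons on the wrist, about its own weight.
3. The interface cannot tilt the tool, so I hooked the steel head on the inside of the dock's lip and swung the jaws along an arc. The mixer pivoted between the pads, and I then clamped it at 60 N and carried it to the bowl.

**Last checks**
- **Tilt:** 39.6°, head down. It had been 44° just after lifting clear of the dock, but it moved only about 0.1° over the final second.
- **Position:** the head is about 10 mm from the bowl's centre and about 0.15 m above the table.
- **Other objects:** the bowl, glass dish and press mold shifted less than 0.2 px in the scene camera.

**What disagreed**
- **Fingertip height:** the pictures showed the fingertips about 26 mm higher than the reported tool position, so I used the pictures for the grasp height.
- **Camera agreement:** the two cameras differed by 3–7 mm on some points.
- **Tool tilt:** the tool ended about 3° off vertical, after a few moves on leaving the dock were only partly followed.
- **Pointer alignment:** I judged this from the picture before a last 3° turn and did not photograph it again. The mixer then lifted out without catching.

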